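Release a reagent bottle from a ratchet bottle clamp

TASK

The amber reagent bottle is still held in the bench bottle clamp in which its stiff cap was freed. Lift the clamp's red pawl lever out of the rack and, with it held up, slide the clamp bar all the way back to its stop; then lift the bottle out and stand it upright on the floor of the white spill tray, beside the green-capped bottle that is in it, setting it down before you let go of it. Leave the bar back and the green-capped bottle standing in the tray, and do not shift the culture dish or the tape roll.

Things in the scene. Friction and masses are not known exactly. Their poses are not given: they have to be found in the camera images.
- bottle_clamp: Bench bottle clamp, bolted down: grey base plate 290 x 104 x 12 mm, a blue fixed V-jaw 58 mm high at its -x end, two steel guide rods along x (10 mm thick, at y = +-39 mm, z = 30 mm, so 68 mm clear between them), a low blue end block 43 mm high at its +x end, and a steel rack with 6 mm tooth pitch along the middle. Origin: centre of the base plate's underside; x points along the guide rods in the direction in which the clamp bar slides back (away from the bottle), z up.
- clamp_seat (a point): Point in the clamp where the middle of the clamped bottle's underside rests: clamp x = -85 mm, y = 0, z = 14 mm (top of a thin rubber disc).
- clamp_bar (a joint): Position of the blue clamp bar (crossbar on the guide rods, 24 x 100 mm, top 52 mm above the bench; its black rubber pad presses the bottle into the V-jaw with about 8 N from a spring that follows 4 mm). 0 = clamped as found, grows towards clamp +x, 0.060 m = fully back against the stop collars. It slides with 3 to 5 N of friction and stays where it is left; the pawl in the rack blocks it from going back.
- pawl (a joint): Angle of the red pawl lever, hinged on the back of the clamp bar and travelling with it. 0 = down, nose 3.5 mm deep in the rack; grows as the tab is lifted; nose clear of the teeth above 0.13 rad, upper stop 0.6 rad. A light spring returns it (about 2 N at the tab). Hinge pin parallel to clamp y, 22 mm above the bench, 61 mm from the tab towards the bottle; 14 mm of lift gives 0.23 rad.
- pawl_tab (a point): Top middle of the upright red tab on the pawl lever's tail: 10 mm thick (along clamp y), 20 mm long (along clamp x), clear from 31 to 72 mm above the bench when down. As found at clamp x = +49 mm, y = 0, z = 72 mm; the lever arm below is 14 mm wide. Raised to 0.23 rad, the tab leans towards the bottle by that angle; a point 50 mm up on it has moved 8 mm that way.
- amber_bottle: Amber reagent bottle with a black cap, round, 50 mm in diameter, 98 mm high, 0.1 to 0.2 kg, its cap fixed on; origin at the centre of its underside, z up. Cap 28 mm in diameter from 78 to 98 mm above the origin; the shoulder widens straight below the cap.
- spill_tray: Shallow white spill tray, fixed to the bench, 150 mm (x) x 240 mm (y), rim 22 mm high, walls 4 mm, floor 4 mm above the bench. Origin: centre of its underside.
- green_bottle: Small white dropper bottle with a green cap standing in the spill tray, anywhere up to 70 mm either side of its middle along tray y; 42 mm in diameter, 99 mm high; origin at the centre of its underside, z up. To be left standing in the tray.
- dish: Culture dish with lid, 61 mm in diameter, 14 mm high, lying on the bench to the left of the clamp; a bystander. Origin: centre of its underside.
- tape: Roll of tan tape lying flat, 96 mm in diameter, 25 mm high, on the bench behind the work; a bystander. Origin: centre of its underside.
There are look-alikes about, which are no part of the job. There is more than one size of the green_bottle; the one meant has the size given above. What is shaped like the amber_bottle but purple is not meant.

How it is judged (in metres and radians):
On the way, in this order (a step that is already met when the one before it is completed fails the run):
1. the clamp bar is slid back while the bottle still stands in its seat (value of joint clamp_bar above 0.045 m and distance between amber_bottle and clamp_seat below 0.012 m and angle between amber_bottle's own z axis and vertical below 0.15 rad), for 0.1 s.
2. the bottle stands on the tray floor while still held (z of amber_bottle in the frame of spill_tray below 0.01 m and x of amber_bottle in the frame of spill_tray between -0.06 and 0.06 m and y of amber_bottle in the frame of spill_tray between -0.105 and 0.105 m and angle between amber_bottle's own z axis and vertical below 0.25 rad and contact force between the fingers and amber_bottle above 0.3 N), for 0.04 s.
At the end, for the whole second after the job is handed in: The amber bottle stands upright (within 0.12 rad), at rest and flat on the tray floor inside the spill tray; the clamp bar is back, at least 45 of its 60 mm; the green-capped bottle stands upright on the tray floor (x of amber_bottle in the frame of spill_tray between -0.06 and 0.06 m and y of amber_bottle in the frame of spill_tray between -0.105 and 0.105 m and z of each of amber_bottle, green_bottle in the frame of spill_tray below 0.007 m and angle between each of amber_bottle, green_bottle's own z axis and vertical below 0.12 rad and linear speed of amber_bottle below 0.02 m/s and value of joint clamp_bar above 0.045 m and z of green_bottle in the frame of spill_tray above 0.001 m and horizontal distance between green_bottle and spill_tray below 0.13 m); the robot touches nothing.
It fails at once if the amber bottle is tipped over (angle between amber_bottle's own z axis and vertical above 0.6 rad).
It fails at once if the green-capped bottle is knocked over (angle between green_bottle's own z axis and vertical above 0.5 rad).
It fails at once if the culture dish is shifted by more than 25 mm (distance of dish from where it was at the start of the episode above 0.025 m).
It fails at once if the tape roll is shifted by more than 25 mm (distance of tape from where it was at the start of the episode above 0.025 m).
It also fails if it takes over 54 s, if anything falls off the work surface, if the arm or the gripper's body presses on something with over 40 N, if the wrist force passes 120 N, or if a joint passes its speed limit or range.

ROBOT

A 6-joint arm with a two-finger parallel gripper is mounted at the origin on a cart in front of the work surface, level with it; the furniture and walls round the work are solid. World frame = base frame: x ahead of the robot, y to its left, z up, the work surface at z = 0. Lengths are in mm, angles in rad, forces in N, time in s.
With the tool pointing down it reaches from about 375 to 975 mm from the base axis. Payload 3.8 kg.
Tool frame: the origin (TCP) lies at the very end of the fingers, on their centre line; the grasp point (between the pads) lies 19 mm behind it (bot.grasp_offset is the distance from the TCP to the grasp point, in mm); x points along the fingers, y is the direction in which the jaws open and shut, and the axes are right-handed (so a half turn about x gives the same grasp; the last joint's range is limited). The gripper opens to 85 mm and grips with 20 to 120 N. Pads are 22 mm wide; open, the fingers measure 114 mm over their backs; the gripper's body (76 mm by 85 mm) begins 54 mm behind the grasp point. The pads swing forward as they close: fully open they stand 13 mm farther back than shut.
Start: joints at [1.149, 0.264, 1.604, -0, 1.274, -0.037], TCP at [253.375, 625.635, 231.28] pointing down, gripper open.
Joint ranges: [-2.63, 2.63], [-0.94, 2.18], [0.31, 2.57], [-1.31, 4.45], [0, 2.66], [-2.55, 2.55]. Speed limits (rad/s): [2.57, 2.57, 3.14, 3.14, 3.14, 3.14].

INTERFACE

Orientations are given as a rotation vector (axis times angle).
In Python, from bench import bot gives the robot as it stands.
- The arm moves only by the shell command python3 -m creep 'ROWS'. ROWS is JSON, a list of rows, each a list of 5 numbers: the shift along the tool's x, y, z in m, then the turn about the tool's x in rad, then the opening in per cent of the stroke, from 0 (shut) to 100 (fully open). In form: [[x, y, z, spin, fingers], ...]. A call has 1 to 12 rows; each row is the pose to reach, as a shift and turn from the pose commanded when the call began, along the tool's axes at that moment; what a row does not reach only later rows make up. A row lasts 1/8 s, in which the tool goes at most 62.5 mm and 10.7 degrees, less where a joint would pass 70% of its speed; a pose out of reach is approached as far as the arm can. A call with a gripper value outside its range is refused whole. The fingers move at their own pace and stop on an object; the grip force is fixed at half the most. Time passes only in rows, so rows that repeat a pose let the fingers close. It gives the time, the measured TCP pose, the force and the opening at its end, in the units of the state.
- bot.get_state(): the state, without advancing time (a new reading comes with each control period).
- bot.capture(name): name is "scene" or "top" or "wrist"; returns a dict with "color" (400x640x3 uint8, blue, green, red), "mtx" (3x3 intrinsics, pixels), "eye" and "attitude" of the camera in the world. Camera axes: x right, y down, z forward; pixel columns grow to the right and rows downward; lengths in mm; the calibration is good to about 2 mm. The wrist camera is an equidistant fisheye: a pixel r from the principal point sees the ray r / f radians off the axis. A picture is of the moment at which its call begins. There is no depth.
- bot.sign_off(): hands the job in, once; it reports no verdict.
Trained networks look in a picture, given as the dict that the camera call returned (one of the last four; its "shot" number tells which), for a name from the list of things; names that differ only in an ending like _2 or _b are one class to them, and where a whole thing is asked for, a point or a joint stands for the part that bears it (a point fixed in the world has none). Each returns a list of dicts, best first, with "conf" (0 to 1); they miss things now and then, are a little off and sometimes report something else, mostly with a low value. They report only what shows in the picture. A call takes as long as a camera call. They do not tell look-alikes from the thing itself.
- bot.find_in(picture, label): "at" ([x, y, z] in mm, in the coordinates of the camera as it stood for that picture, good to about 4 mm: the middle of the surface that is visible of it).
- bot.spot_point(picture, label): "at" ([x, y, z] in mm, in the coordinates of the camera as it stood for that picture, good to about 4 mm: a listed point, or the origin of a listed thing).
The state is a dict: "time": time; "q": joint angles; "qd": joint speeds; "effort": joint torques, N m; "tool_pos": TCP position; "tool_rot": TCP orientation; "wrist_force": force on the tool from outside, world axes, zero at the start; "wrist_torque": the same for the moment, N m; "finger_gap": opening from 0.0 (shut) to 1.0 (fully open).
Only numpy, scipy, OpenCV 4.12 (cv2) and the standard library are available. Lean on these libraries where they do the work, as an engineer would, in place of code of your own. Each camera call takes 0.05 s, during which the arm holds its last target.

## Working session

There is one attempt and no reset: what is moved stays moved. The work goes in short steps, Python scripts to look and compute and a shell command to move; the robot and the scene stay as the last step left them, time stands still between calls to the robot, and variables do not carry over. Pictures are saved under pics/ and viewed, and the job is handed in when it is done.

```bash
ls; mkdir -p pics; python3 - <<'E'
from bench import bot
import cv2,json
s=bot.get_state();print(s)
for n in("scene","top","wrist"):
    p=bot.capture(n);cv2.imwrite(f"pics/a_{n}.png",p["color"]);print(n,p["mtx"],p["eye"],p["attitude"],p.keys())
E
```

```text
pics
{'time': 0.0, 'q': array([ 1.14907952e+00,  2.64790441e-01,  1.60533798e+00,  8.91782686e-06,
        1.27370806e+00, -3.69108948e-02]), 'qd': array([ 4.90062096e-06,  2.44121052e-05, -9.35842851e-04,  7.97162591e-04,
        4.82585394e-04,  5.01199292e-04]), 'effort': array([-5.43666611e-04, -5.15119743e+01, -3.67313004e+01,  7.89721116e-05,
        1.32497092e-02, -1.71491740e-05]), 'tool_pos': array([253.09355998, 624.98221794, 229.95635362]), 'tool_rot': array([ 0.3001883 ,  1.55015141, -0.30363524]), 'wrist_force': array([0.63191165, 0.49004215, 0.32839738]), 'wrist_torque': array([-0.01942196,  0.0245994 , -0.02181293]), 'finger_gap': 1.0024165878216742}
scene [[390.13600403   0.         317.05604084]
 [  0.         390.13600403 195.37644826]
 [  0.           0.           1.        ]] [ 170.49557491 -640.7042264  1027.20981506] [-2.34731692  0.63888378 -0.21809982] dict_keys(['color', 'mtx', 'eye', 'attitude', 'shot'])
top [[449.92385023   0.         317.88967748]
 [  0.         449.92385023 193.55693099]
 [  0.           0.           1.        ]] [ 273.84188048  110.47696733 1421.69475141] [-1.99236939  2.22767489 -0.23551131] dict_keys(['color', 'mtx', 'eye', 'attitude', 'shot'])
wrist [[309.70691629   0.         319.27221571]
 [  0.         309.70691629 196.89925537]
 [  0.           0.           1.        ]] [180.22140911 654.28669775 372.35344075] [2.38192908 1.60660525 0.24915881] dict_keys(['color', 'mtx', 'eye', 'attitude', 'shot'])
```

View pics/a_scene.png

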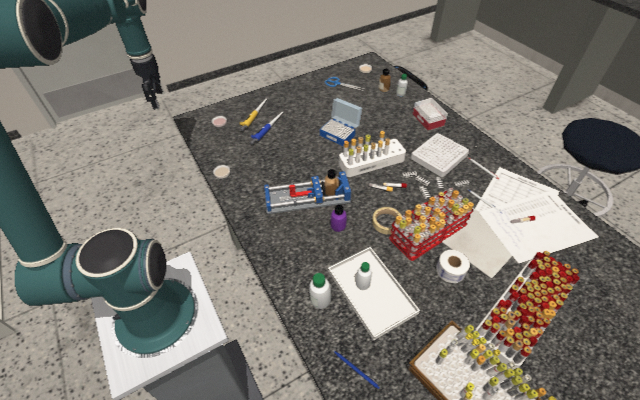

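View pics/a_top.png

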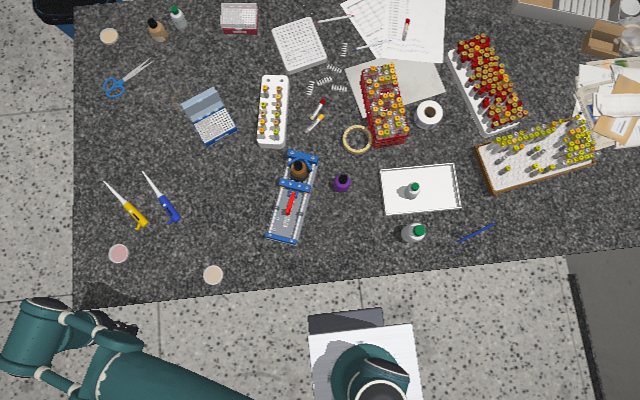

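View pics/a_wrist.png

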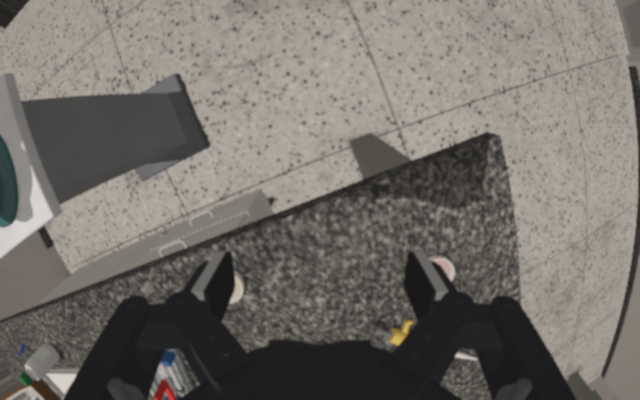

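The pictures show the clamp (top view about (292,197)) with its bottle at the far end (300,168) and the red pawl at (290,203). The tray is at (420,188) with the green-capped bottle at (413,189). Next I locate each with the networks in two views.

```bash
cat > h.py <<'E'
import numpy as np, cv2
from scipy.spatial.transform import Rotation as R
from bench import bot
def W(p,at): return np.array(p["eye"])+R.from_rotvec(p["attitude"]).apply(at)
def pix(p,X):
    c=R.from_rotvec(p["attitude"]).inv().apply(np.atleast_2d(X)-p["eye"])
    return (c[:,:2]/c[:,2:])*p["mtx"][0,0]+np.array([p["mtx"][0,2],p["mtx"][1,2]])
def pixf(p,X):
    c=R.from_rotvec(p["attitude"]).inv().apply(np.atleast_2d(X)-p["eye"])
    th=np.arctan2(np.linalg.norm(c[:,:2],axis=1),c[:,2]);u=c[:,:2]/np.linalg.norm(c[:,:2],axis=1)[:,None]
    return u*th[:,None]*p["mtx"][0,0]+np.array([p["mtx"][0,2],p["mtx"][1,2]])
def ray(p,uv,fish=False):
    m=p["mtx"];d=(np.array(uv,float)-[m[0,2],m[1,2]])/m[0,0]
    if fish:
        r=np.linalg.norm(d);v=np.r_[d/r*np.sin(r),np.cos(r)]
    else: v=np.r_[d,1]
    v=R.from_rotvec(p["attitude"]).apply(v);return v/np.linalg.norm(v)
def onz(p,uv,z,fish=False):
    v=ray(p,uv,fish);return p["eye"]+v*(z-p["eye"][2])/v[2]
def tri(ps,uvs,fish=None):
    A=np.zeros((3,3));b=np.zeros(3);fish=fish or [False]*len(ps);L=[]
    for p,u,f in zip(ps,uvs,fish):
        v=ray(p,u,f);M=np.eye(3)-np.outer(v,v);A+=M;b+=M@p["eye"];L.append((M,p["eye"]))
    X=np.linalg.solve(A,b);return X,[np.linalg.norm(M@(X-e)) for M,e in L]
E
python3 - <<'E'
from h import *
import pickle
np.set_printoptions(precision=1,suppress=True)
for n in("scene","top"):
    p=bot.capture(n)
    pickle.dump(p,open(f"p_{n}.pkl","wb"))
    cv2.imwrite(f"pics/b_{n}.png",cv2.resize(p["color"][120:270,200:500] if n=="top" else p["color"][140:340,230:450],None,fx=2.6,fy=2.6,interpolation=cv2.INTER_CUBIC))
    for l in ["bottle_clamp","clamp_seat","pawl_tab","clamp_bar","amber_bottle","spill_tray","green_bottle","dish","tape"]:
        for d in bot.spot_point(p,l)[:3] if l!="clamp_bar" else bot.find_in(p,l)[:2]:
            w=W(p,d["at"]);print(n,l,round(d["conf"],2),w,pix(p,w)[0])
E
```

```text
scene clamp_seat 0.69 [651.8 132.   11.4] [330.3 191.4]
scene pawl_tab 0.44 [528.5 176.6  67.8] [292.  185.8]
scene clamp_bar 0.59 [591.1 155.   40.6] [311.7 188.2]
scene amber_bottle 0.82 [651.3 132.2  12.1] [330.1 191.3]
scene amber_bottle 0.69 [601.4  -1.3  -3.9] [338.3 226.3]
scene spill_tray 0.65 [ 559.1 -248.8   -2.9] [371.6 291.4]
scene spill_tray 0.43 [652.9 130.4  10.4] [330.8 191.8]
scene green_bottle 0.86 [ 546.4 -220.3    1.4] [362.4 285. ]
scene green_bottle 0.66 [ 419.3 -197.5    1.6] [320.7 299.4]
scene green_bottle 0.37 [357.6 432.1   0.9] [220.6 172. ]
scene dish 0.51 [359.8 432.6  -1.5] [221.2 172.2]
scene tape 0.84 [746.3 -70.1  -6.1] [386.5 223. ]
top bottle_clamp 0.96 [570.5 168.1   3.9] [291.  199.1]
top bottle_clamp 0.44 [741.2 -67.2   0.3] [356.6 141.4]
top bottle_clamp 0.17 [654.3 133.9  14. ] [298.8 172. ]
top clamp_seat 0.63 [651.4 133.8  16.1] [298.8 172.7]
top pawl_tab 0.4 [528.2 180.5  72. ] [286.9 208.6]
top pawl_tab 0.23 [364.2 429.3   4.4] [213.8 272.9]
top clamp_bar 0.98 [598.6 160.   52. ] [291.7 187. ]
top amber_bottle 0.77 [650.9 135.5  14.1] [298.3 173.1]
top amber_bottle 0.64 [602.2   4.7  -5.7] [340.1 184.7]
top green_bottle 0.93 [ 419.6 -188.4   -3.1] [407.4 233.5]
top green_bottle 0.57 [ 548.2 -214.3    3.6] [409.7 192.9]
top green_bottle 0.16 [ 556.4 -250.2   -1.2] [420.  189.5]
top dish 0.71 [359.4 427.7   4.5] [214.4 274.4]
top tape 0.74 [738.1 -67.    2.8] [356.7 142. ]
```

View pics/b_top.png

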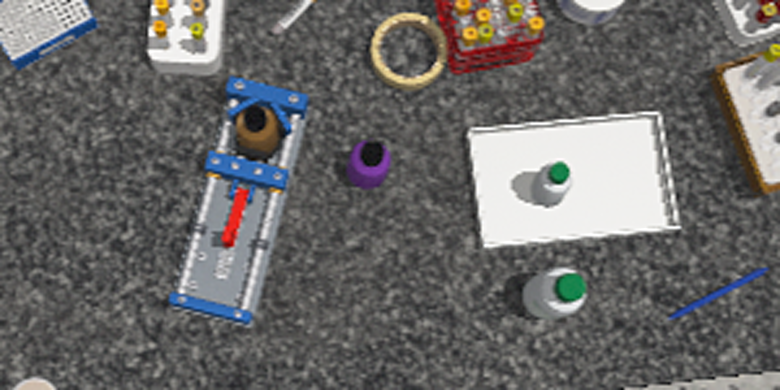

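View pics/b_scene.png

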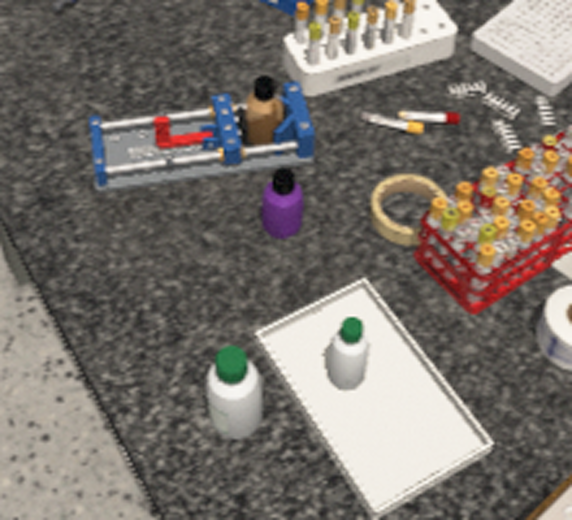

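```bash
cat >> h.py <<'E'
def tool(): 
    s=bot.get_state();return np.array(s["tool_pos"]),R.from_rotvec(s["tool_rot"]).as_matrix()
def shift(target): 
    p,M=tool();return M.T@(np.array(target)-p)
E
python3 - <<'E'
from h import *
import pickle
np.set_printoptions(precision=3,suppress=True)
p,M=tool();print(p);print(M, "toolY yaw",np.degrees(np.arctan2(M[1,1],M[0,1])))
print(shift([528,178,190]))
P=[pickle.load(open(f"p_{n}.pkl","rb")) for n in("scene","top")]
for n,pp in zip("st",P):
    y0,x0=(115,255) if n=="t" else (150,250); 
    y1,x1=(250,365) if n=="t" else (240,370)
    cv2.imwrite(f"pics/c_{n}.png",cv2.resize(pp["color"][y0:y1,x0:x1],None,fx=4.4 if n=="t" else 6,fy=4.4 if n=="t" else 6,interpolation=cv2.INTER_CUBIC))
E
```

```text
[253.385 625.63  231.272]
[[ 0.     0.375  0.927]
 [-0.     0.927 -0.375]
 [-1.    -0.     0.   ]] toolY yaw 67.9521369537023
[  41.278 -311.809  422.564]
```

View pics/c_t.png

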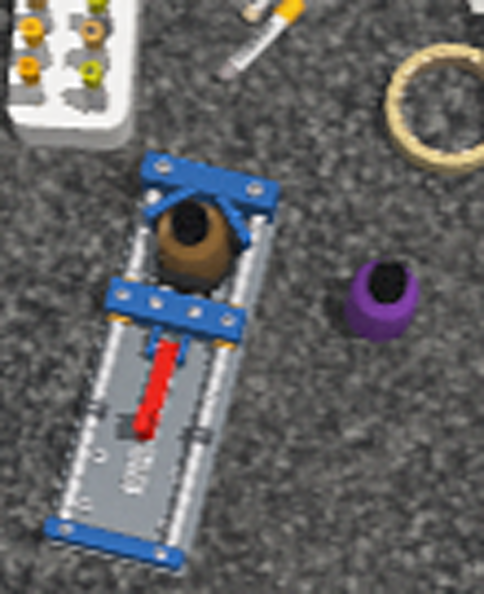

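View pics/c_s.png

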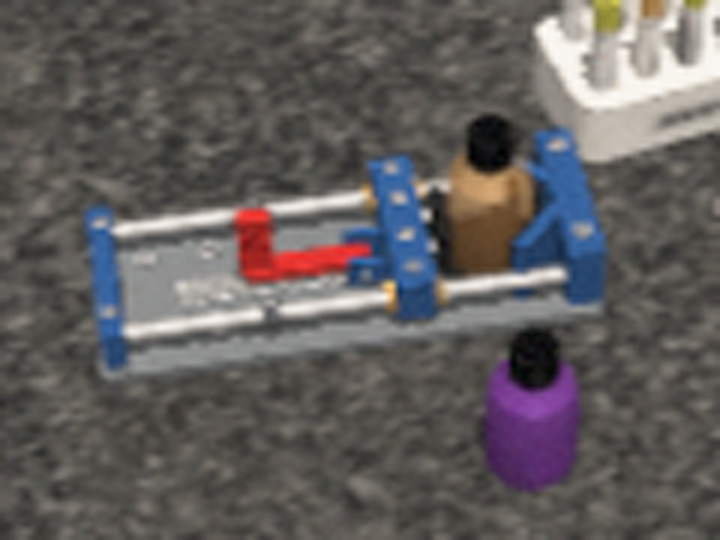

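The crops show the jaw block, bar and end block clearly, with the tab at about (145,425) in the top crop. The V-jaw arms reach round the bottle, so I'll grip it by the cap. I'll check the clamp axis from the block edges and triangulate the tab and the caps.

```bash
python3 - <<'E'
from h import *
import pickle
np.set_printoptions(precision=1,suppress=True)
s,t=[pickle.load(open(f"p_{n}.pkl","rb")) for n in("scene","top")]
T=lambda u,v:(255+(u+.5)/4.4-.5,115+(v+.5)/4.4-.5)
S=lambda u,v:(250+(u+.5)/6-.5,150+(v+.5)/6-.5)
a=onz(t,T(212,167),58);b=onz(t,T(113,553),43);print("jaw,end",a,b,(a+b)/2,np.linalg.norm((a-b)[:2]),np.degrees(np.arctan2(*(b-a)[1::-1])))
a=onz(s,S(583,183),58);b=onz(s,S(94,270),43)
# bar screws line
print("bar mid",onz(t,T(175,305),52),onz(s,S(402,218),52))
print("cap top amber",tri([t,s],[T(190,216),S(492,128)]))
print("tab top",tri([t,s],[T(145,424),S(254,215)]), onz(t,T(145,424),72),onz(s,S(254,215),72))
B=lambda u,v:(200+(u+.5)/2.6-.5,120+(v+.5)/2.6-.5)
C=lambda u,v:(230+(u+.5)/2.6-.5,140+(v+.5)/2.6-.5)
print("green cap top",tri([t,s],[B(559,170),C(352,325)]))
for q in [(469,128),(661,113),(680,229),(484,247)]: print("tray rim top",onz(t,B(*q),22))
for q in [(257,333),(365,281),(492,443),(378,515)]: print("tray rim scene",onz(s,C(*q),22))
E
```

```text
jaw,end [704.4 113.9  58. ] [437.5 211.7  43. ] [571.  162.8  50.5] 284.19088642523604 159.87523835810356
bar mid [607.3 150.7  52. ] [605.7 146.4  52. ]
cap top amber (array([655.3, 132.3, 110.2]), [np.float64(0.7024927304814023), np.float64(0.7024927304815015)])
tab top (array([525.1, 178.6,  67.7]), [np.float64(3.758121763932216), np.float64(3.7581217639324342)]) [520.6 179.2  72. ] [527.3 174.6  72. ]
green cap top (array([ 552.6, -211.9,   96.4]), [np.float64(0.25378527986804666), np.float64(0.2537852798677836)])
tray rim top [ 633.3 -127.6   22. ]
tray rim top [ 625.8 -367.    22. ]
tray rim top [ 478.9 -364.4   22. ]
tray rim top [ 483.4 -124.7   22. ]
tray rim scene [ 485.1 -131.5   22. ]
tray rim scene [ 630.6 -136.4   22. ]
tray rim scene [ 627.9 -368.8   22. ]
tray rim scene [ 481.3 -370.4   22. ]
```

```bash
python3 -m creep '[[0,-0.03,0.04,0,45],[0.005,-0.06,0.08,-0.01,45],[0.01,-0.095,0.13,-0.03,45],[0.02,-0.13,0.175,-0.03,45],[0.02,-0.165,0.22,-0.03,45],[0.03,-0.2,0.27,-0.03,45],[0.04,-0.235,0.32,-0.03,45],[0.04,-0.27,0.37,-0.03,45],[0.04,-0.295,0.40,-0.03,45],[0.04,-0.312,0.4225,-0.03,45],[0.04,-0.312,0.4225,-0.03,45],[0.04,-0.312,0.4225,-0.03,45]]'
python3 - <<'E'
from h import *
import pickle
np.set_printoptions(precision=3,suppress=True)
print(tool(),bot.get_state()["finger_gap"])
p=bot.capture("wrist");pickle.dump(p,open("w1.pkl","wb"))
cv2.imwrite("pics/d.png",p["color"])
for l in ["pawl_tab","clamp_seat","amber_bottle"]:
    for d in bot.spot_point(p,l)[:2]:
        w=W(p,d["at"]);print(l,round(d["conf"],2),w,pixf(p,w)[0])
E
```

```text
time: 2.65
tool_pos: [527.6, 178.3, 191.3]
tool_rot: [0.279, 1.553, -0.278]
wrist_force: [0.2, 0.6, -0.2]
finger_gap: 0.449
(array([527.571, 178.256, 191.276]), array([[-0.   ,  0.348,  0.938],
       [ 0.001,  0.938, -0.348],
       [-1.   ,  0.   , -0.001]])) 0.44886809950776924
pawl_tab 0.62 [528.817 178.396  67.813] [320.277 191.094]
amber_bottle 0.93 [658.325 133.159  12.593] [322.028 284.912]
amber_bottle 0.87 [602.753   4.033  -4.123] [215.427 270.122]
```

View pics/d.png

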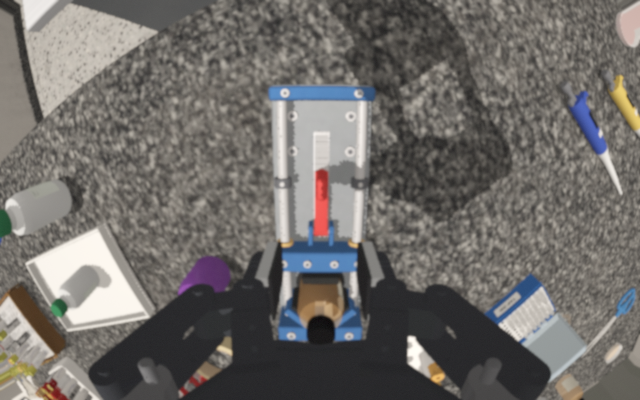

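```bash
cat >> h.py <<'E'
def model(tab,yaw,bar=0):
    a=np.radians(yaw);x=np.array([np.cos(a),np.sin(a)]);y=np.array([-x[1],x[0]])
    o=np.array(tab)-49*x
    f=lambda cx,cy,cz:np.r_[o+cx*x+cy*y,cz]
    tb=[f(49+bar+i,j,72) for i,j in((-10,-5),(10,-5),(10,5),(-10,5))]
    base=[f(i,j,12) for i,j in((-145,-52),(145,-52),(145,52),(-145,52))]
    th=np.linspace(0,6.28,24)
    cap=[f(-85+14*np.cos(t),14*np.sin(t),112) for t in th]
    return tb,base,cap
def draw(im,P,proj,poly,c,k):
    cv2.polylines(im,[np.int32((proj(P,np.array(poly))+.5)*k*8)],True,c,1,cv2.LINE_AA,3)
E
python3 - <<'E'
from h import *
import pickle
w=pickle.load(open("w1.pkl","rb"));k=3
im=cv2.resize(w["color"],None,fx=k,fy=k,interpolation=cv2.INTER_CUBIC)
for tab,yaw,c in(((528,178),159.7,(0,255,0)),):
    for m in model(tab,yaw): draw(im,w,pixf,m,c,k)
cv2.imwrite("pics/e.png",im[220:820,660:1260])
t=pickle.load(open("p_top.pkl","rb"));k=5
im=cv2.resize(t["color"],None,fx=k,fy=k,interpolation=cv2.INTER_CUBIC)
for m in model((528,178),159.7): draw(im,t,pix,m,(0,255,0),k)
cv2.imwrite("pics/e2.png",im[700:1290,1250:1700])
E
```

```text
(no output)
```

View pics/e.png

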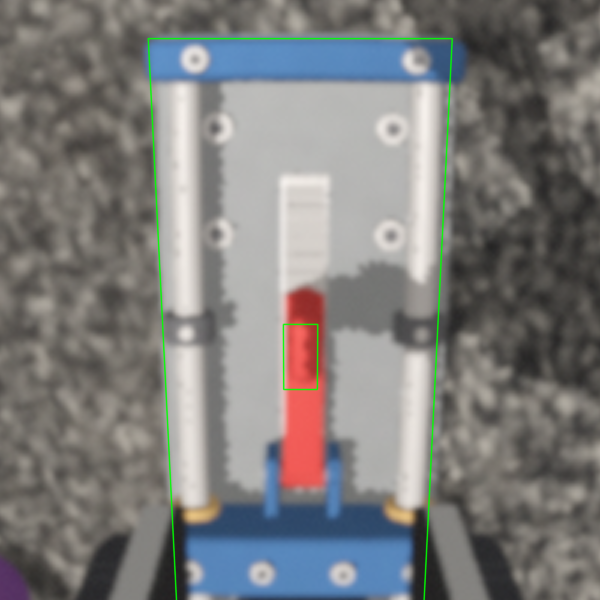

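View pics/e2.png

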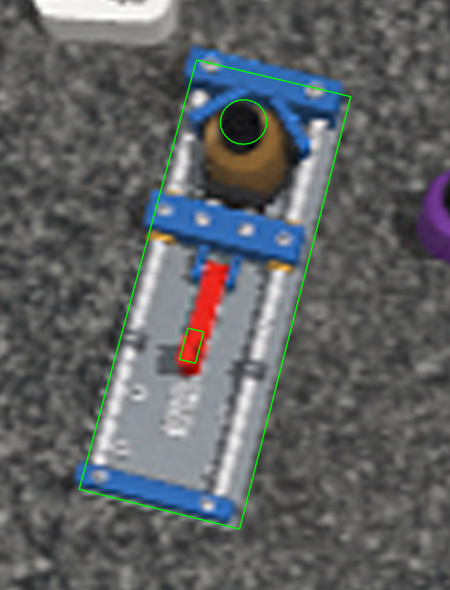

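The wrist overlay agrees with the measured clamp pose to about 1.5 mm; the tab top sits at (300–306,357) in the crop. I'll descend partway and look again.

```bash
python3 -m creep '[[0.04,0.001,0,0,45],[0.08,0.001,0,0,45],[0.1,0.001,0,0.005,45],[0.1,0.001,0,0.005,45],[0.1,0.001,0,0.005,45]]'
python3 - <<'E'
from h import *
import pickle
np.set_printoptions(precision=3,suppress=True)
print(tool()[0])
w=bot.capture("wrist");pickle.dump(w,open("w2.pkl","wb"))
for d in bot.spot_point(w,"pawl_tab")[:2]: print(d["conf"],W(w,d["at"]))
k=2
im=cv2.resize(w["color"],None,fx=k,fy=k,interpolation=cv2.INTER_CUBIC)
for m in model((528.3,179),159.5)[:2]: draw(im,w,pixf,m,(0,255,0),k)
p,M=tool()
for z in(72,60):
  q=pixf(w,np.r_[p[:2],z])[0];cv2.circle(im,tuple(np.int32(q*k)),3,(255,0,0),1)
cv2.imwrite("pics/f.png",im[200:800,300:1000])
E
```

```text
time: 3.48
tool_pos: [528.9, 179.5, 92.3]
tool_rot: [0.282, 1.551, -0.281]
wrist_force: [0.8, 0.9, 0.8]
finger_gap: 0.449
[528.877 179.478  92.348]
0.7 [527.53  180.631  69.198]
```

View pics/f.png

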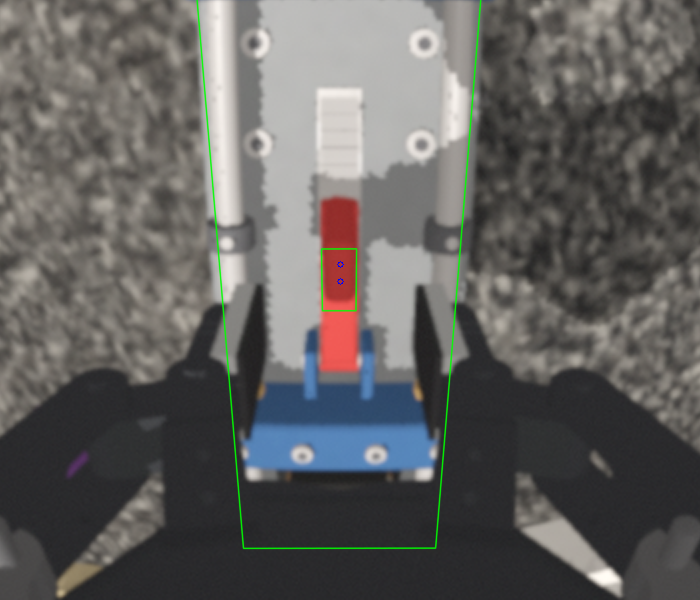

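The tab top sits at (339,275) in the crop, centred between the fingers, so I'll descend and close.

```bash
python3 -m creep '[[0.024,0,0,0,45],[0.048,0,0,0,45],[0.048,0,0,0,45],[0.048,0,0,0,25],[0.048,0,0,0,0],[0.048,0,0,0,0],[0.048,0,0,0,0],[0.048,0,0,0,0],[0.048,0,0,0,0]]'
python3 - <<'E'
from h import *
w=bot.capture("wrist");cv2.imwrite("pics/g.png",w["color"])
E
```

```text
time: 4.7
tool_pos: [529.6, 179.3, 45.0]
tool_rot: [0.283, 1.55, -0.281]
wrist_force: [-1.2, 0.4, 6.5]
finger_gap: 0.102
```

View pics/g.png

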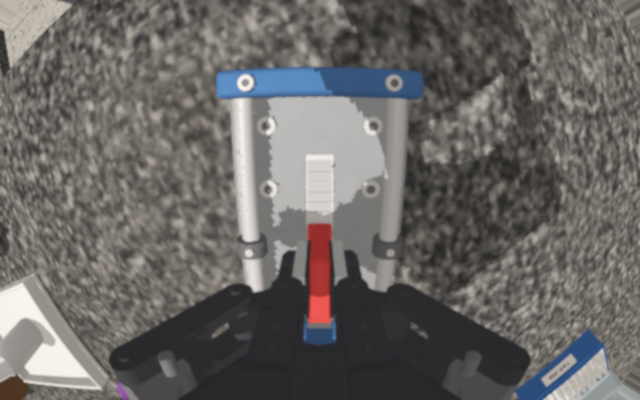

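The gap is 0.10 (about 9 mm), so the tab is held between the fingers. Now lift along the hinge arc.

```bash
python3 -m creep '[[-0.0035,0,0.0025,0,0],[-0.007,0,0.0055,0,0],[-0.011,0,0.009,0,0],[-0.014,0,0.012,0,0],[-0.014,0,0.012,0,0],[-0.014,0,0.012,0,0]]'
python3 - <<'E'
from h import *
w=bot.capture("wrist");cv2.imwrite("pics/g2.png",w["color"])
s=bot.capture("scene");cv2.imwrite("pics/g3.png",cv2.resize(s["color"][140:250,240:380],None,fx=5,fy=5))
E
```

```text
time: 5.5
tool_pos: [537.6, 175.9, 55.6]
tool_rot: [0.284, 1.556, -0.282]
wrist_force: [0.4, 7.2, -7.4]
finger_gap: 0.11
```

View pics/g3.png

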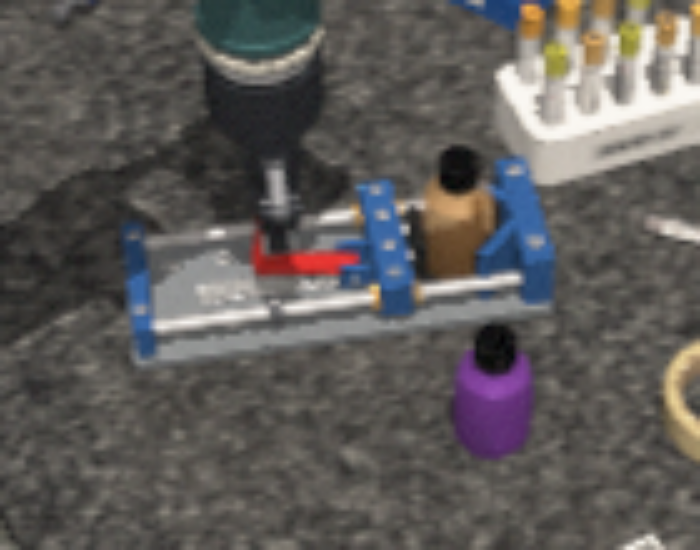

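View pics/g2.png

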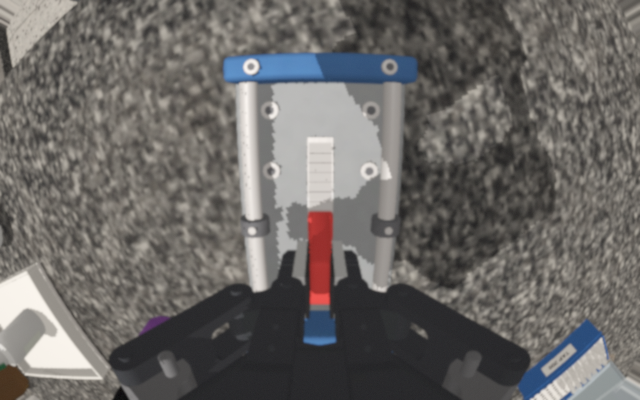

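The pawl is raised about 10.6 mm at the tab (θ ≈ 0.19). I'll add a little lift and slide the bar back.

```bash
python3 -m creep '[[-0.002,0,0.001,0,0],[-0.002,0,-0.006,0,0],[-0.002,0,-0.014,0,0],[-0.002,0,-0.022,0,0],[-0.002,0,-0.030,0,0],[-0.002,0,-0.038,0,0],[-0.002,0,-0.046,0,0],[-0.002,0,-0.053,0,0],[-0.002,0,-0.059,0,0],[-0.002,0,-0.062,0,0],[-0.002,0,-0.062,0,0],[-0.002,0,-0.062,0,0]]'
python3 - <<'E'
from h import *
w=bot.capture("wrist");cv2.imwrite("pics/h2.png",w["color"])
s=bot.capture("scene");cv2.imwrite("pics/h3.png",cv2.resize(s["color"][140:250,240:380],None,fx=5,fy=5))
E
```

```text
time: 7.1
tool_pos: [482.7, 196.5, 57.1]
tool_rot: [0.283, 1.549, -0.281]
wrist_force: [11.4, 3.8, -20.1]
finger_gap: 0.098
```

View pics/h3.png

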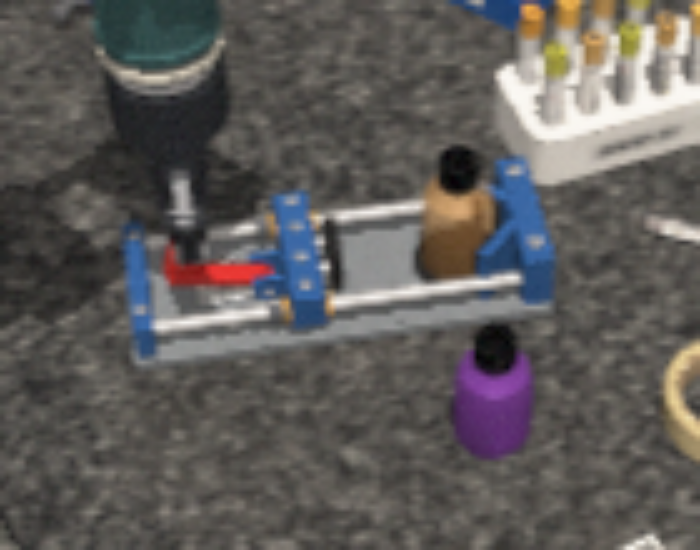

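View pics/h2.png

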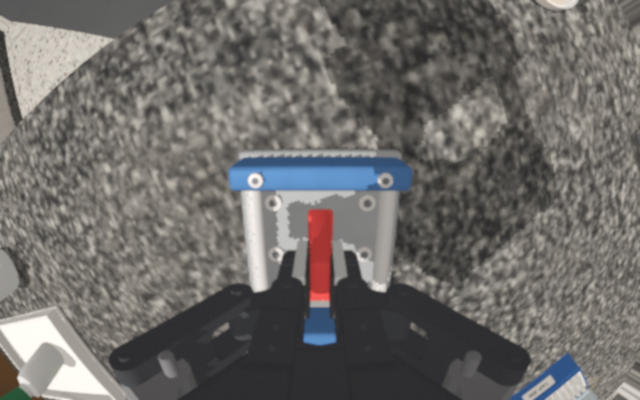

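The bar is against the collars (tool moved about 59 mm) and the bottle is still upright at (455,215). Next I release the tab and rise.

```bash
python3 -m creep '[[0.005,0,-0.002,0,0],[0.008,0,-0.004,0,0],[0.008,0,-0.004,0,20],[0.008,0,-0.004,0,45],[0.008,0,-0.004,0,45],[0.008,0,-0.004,0,45],[-0.03,0,-0.004,0,45],[-0.08,0,-0.004,0,60],[-0.125,0,-0.004,0,60],[-0.125,0,-0.004,0,60]]'
python3 - <<'E'
from h import *
import pickle
np.set_printoptions(precision=1,suppress=True)
P={}
for n in("top","scene","wrist"):
    p=P[n]=bot.capture(n);pickle.dump(p,open(f"q_{n}.pkl","wb"))
    for l in ["amber_bottle","clamp_bar","clamp_seat","pawl_tab","green_bottle"]:
        for d in (bot.find_in if l=="clamp_bar" else bot.spot_point)(p,l)[:2]: print(n,l,round(d["conf"],2),W(p,d["at"]))
t=P["top"];cv2.imwrite("pics/i_t.png",cv2.resize(t["color"][115:250,255:365],None,fx=4.4,fy=4.4,interpolation=cv2.INTER_CUBIC))
t=P["scene"];cv2.imwrite("pics/i_s.png",cv2.resize(t["color"][150:240,250:370],None,fx=6,fy=6,interpolation=cv2.INTER_CUBIC))
cv2.imwrite("pics/i_w.png",P["wrist"]["color"])
E
```

```text
time: 8.45
tool_pos: [480.9, 198.9, 189.3]
tool_rot: [0.286, 1.544, -0.278]
wrist_force: [0.8, 0.2, -0.6]
finger_gap: 0.601
top amber_bottle 0.7 [358.1 427.1   4.1]
top amber_bottle 0.59 [604.3   5.6  -5.7]
top clamp_bar 0.64 [ 543.1 -204.6   69.7]
top clamp_bar 0.47 [493.8 193.1  46.2]
top clamp_seat 0.83 [651.  133.6  16.6]
top pawl_tab 0.59 [471.  199.6  70.3]
top green_bottle 0.56 [ 548.9 -214.7    3. ]
top green_bottle 0.56 [ 420.8 -187.6   -5.8]
scene amber_bottle 0.58 [599.1   0.2  -1.2]
scene clamp_bar 0.63 [535.1 177.1  46.9]
scene clamp_seat 0.76 [654.9 130.5  12.4]
scene green_bottle 0.72 [ 422.4 -198.1    2. ]
scene green_bottle 0.68 [ 547.3 -219.5   -2.6]
wrist amber_bottle 0.72 [657.2 133.9  15.2]
wrist clamp_bar 0.88 [541.2 178.6  49.6]
wrist clamp_seat 0.93 [654.8 131.3  16.4]
wrist pawl_tab 0.85 [467.  199.8  69.6]
wrist green_bottle 0.89 [ 548.1 -211.8    0.5]
```

View pics/i_t.png

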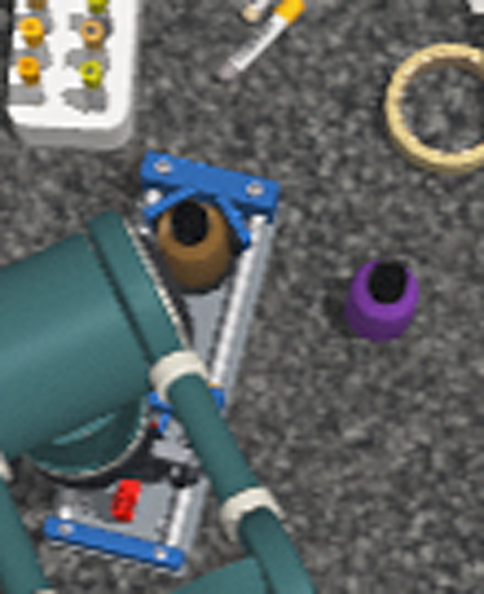

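View pics/i_s.png

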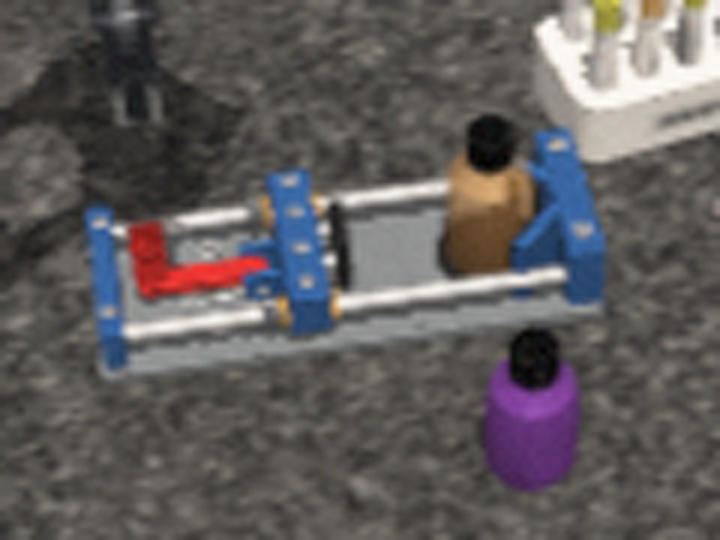

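View pics/i_w.png

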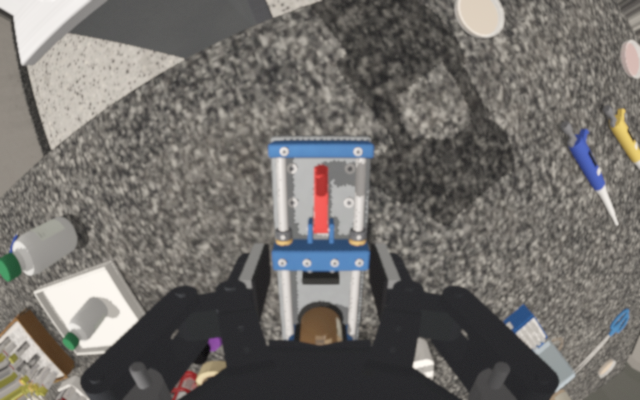

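Tab moved about 61 mm; the bar is back at its stop, pawl is down, and the bottle is unmoved. Next is a hover over the bottle.

```bash
python3 - <<'E'
from h import *
print(shift([654.5,132.2,189]))
E
python3 -m creep '[[0,0,0.04,0,75],[0,0,0.09,0,75],[0,0,0.14,0,75],[0,-0.001,0.175,0,75],[0,-0.002,0.186,0,75],[0,-0.002,0.186,0,75],[0,-0.002,0.186,0,75]]'
python3 - <<'E'
from h import *
import pickle
np.set_printoptions(precision=3,suppress=True)
p,M=tool();print(p)
w=bot.capture("wrist");pickle.dump(w,open("w3.pkl","wb"))
for l in("amber_bottle","clamp_seat"):
  for d in bot.spot_point(w,l)[:2]: print(l,d["conf"],W(w,d["at"]))
k=2
im=cv2.resize(w["color"],None,fx=k,fy=k,interpolation=cv2.INTER_CUBIC)
draw(im,w,pixf,model((528.9,178.9),159.5)[2],(0,255,0),k)
print(shift([654.5,132.2,94]))
cv2.imwrite("pics/j.png",im[200:800,300:1000])
E
```

```text
[ -4.66544762   0.83733961 188.61098962]
time: 10.22
tool_pos: [649.8, 131.0, 184.2]
tool_rot: [0.282, 1.553, -0.282]
wrist_force: [0.3, 0.6, -0.8]
finger_gap: 0.748
[649.838 131.004 184.169]
amber_bottle 0.77 [655.911 131.63   12.543]
amber_bottle 0.62 [600.115   2.928  -1.182]
[90.497  2.563  3.745]
```

View pics/j.png

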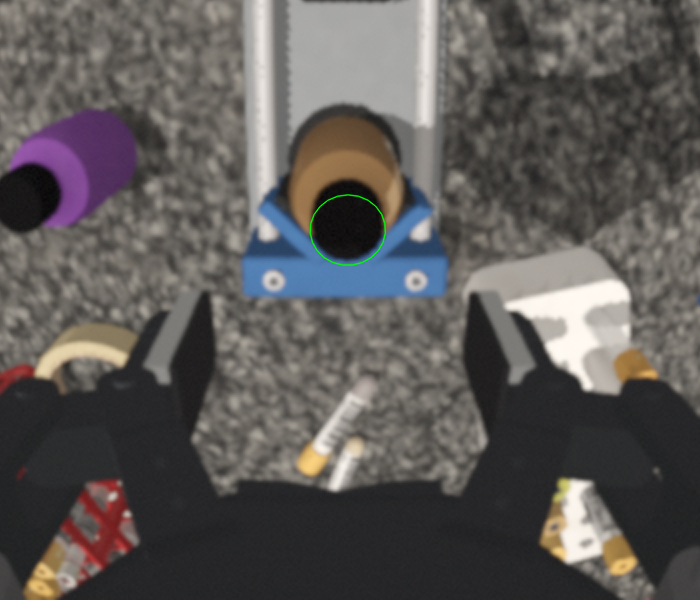

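The predicted cap circle coincides with the seen cap at (348,225). I'll descend and close on the cap.

```bash
python3 -m creep '[[0.03,0.0025,0.0045,0,65],[0.06,0.0025,0.0045,0,65],[0.088,0.0025,0.0045,0,65],[0.088,0.0025,0.0045,0,65],[0.088,0.0025,0.0045,0,65]]'
python3 - <<'E'
from h import *
w=bot.capture("wrist");cv2.imwrite("pics/k.png",w["color"])
s=bot.capture("scene");cv2.imwrite("pics/k3.png",cv2.resize(s["color"][110:240,270:390],None,fx=4.5,fy=4.5,interpolation=cv2.INTER_CUBIC))
E
```

```text
time: 11.0
tool_pos: [656.6, 131.6, 97.5]
tool_rot: [0.282, 1.551, -0.282]
wrist_force: [-1.1, 0.7, -0.1]
finger_gap: 0.65
```

View pics/k.png

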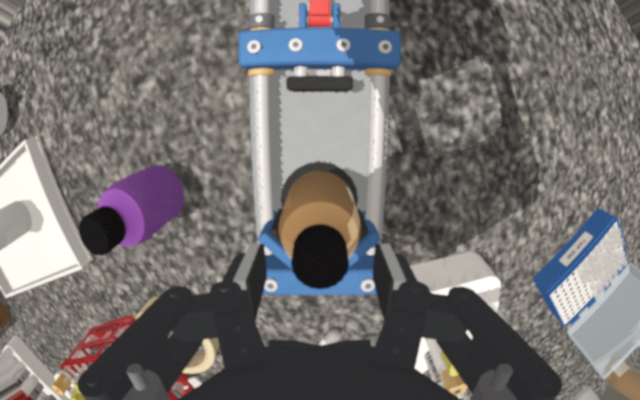

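View pics/k3.png

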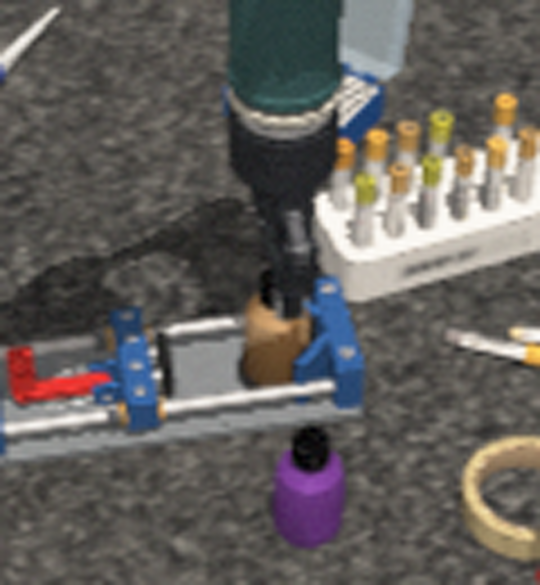

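The cap is centred between the fingers at (320,255), so I'll close.

```bash
python3 -m creep '[[0.001,0,-0.001,0,45],[0.001,0,-0.001,0,25],[0.001,0,-0.001,0,10],[0.001,0,-0.001,0,10],[0.001,0,-0.001,0,10],[0.001,0,-0.001,0,10]]'
python3 - <<'E'
from h import *
s=bot.capture("scene");cv2.imwrite("pics/l3.png",cv2.resize(s["color"][110:240,270:390],None,fx=4.5,fy=4.5,interpolation=cv2.INTER_CUBIC))
E
```

```text
time: 11.85
tool_pos: [656.1, 131.7, 96.5]
tool_rot: [0.283, 1.551, -0.282]
wrist_force: [-0.2, 0.5, 5.5]
finger_gap: 0.298
```

View pics/l3.png

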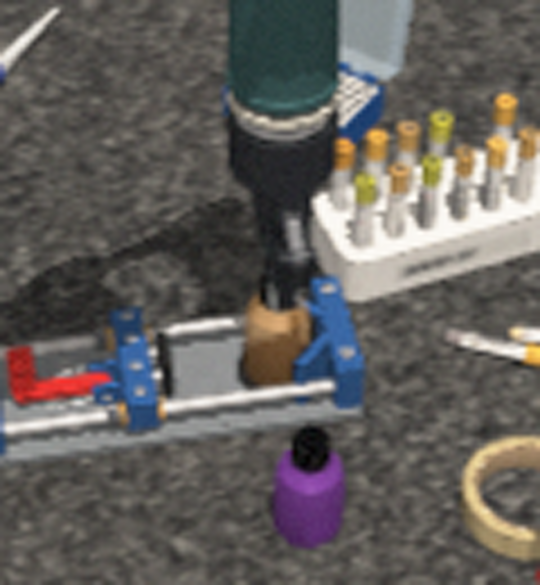

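Gap 0.30 matches the cap. I'll lift straight up and check the hold.

```bash
python3 -m creep '[[-0.01,0,0,0,10],[-0.03,0,0,0,10],[-0.06,0,0,0,10],[-0.1,0,0,0,10],[-0.12,0,0,0,10],[-0.12,0,0,0,10],[-0.12,0,0,0,10]]'
python3 - <<'E'
from h import *
import pickle
np.set_printoptions(precision=1,suppress=True)
s=bot.capture("scene");cv2.imwrite("pics/m3.png",cv2.resize(s["color"][60:240,270:390],None,fx=3.3,fy=3.3,interpolation=cv2.INTER_CUBIC))
t=bot.capture("top");w=bot.capture("wrist");cv2.imwrite("pics/m_w.png",w["color"])
for n,p in(("s",s),("t",t),("w",w)):
  for l in ["amber_bottle","spill_tray","green_bottle"]:
    for d in bot.spot_point(p,l)[:3]: print(n,l,round(d["conf"],2),W(p,d["at"]))
print(shift([551,-302,150]), tool()[0])
E
```

```text
time: 12.78
tool_pos: [654.2, 131.4, 213.6]
tool_rot: [0.282, 1.555, -0.283]
wrist_force: [-0.2, -0.6, -1.9]
finger_gap: 0.3
s amber_bottle 0.79 [649.4 136.5 127.7]
s amber_bottle 0.64 [598.7   3.   -2.8]
s amber_bottle 0.5 [ 556.5 -252.7   -2.7]
s spill_tray 0.95 [ 557.2 -248.9   -5.3]
s green_bottle 0.97 [ 422.8 -195.9   -1. ]
s green_bottle 0.9 [ 546.5 -218.5    0.3]
t amber_bottle 0.64 [602.7   2.7  -3.9]
t amber_bottle 0.39 [648.8 133.5 127.9]
t spill_tray 0.77 [ 556.6 -244.7   -0.1]
t green_bottle 0.64 [ 419.4 -186.6   -5.1]
t green_bottle 0.57 [ 548.3 -213.7    3. ]
w amber_bottle 0.88 [655.2 130.4 131. ]
w amber_bottle 0.87 [602.    2.1  -5.6]
w green_bottle 0.95 [ 415.6 -195.4    1.7]
w green_bottle 0.87 [ 549.9 -214.     1.3]
[  65.3 -442.5   55.1] [655.2 131.6 215.3]
```

View pics/m3.png

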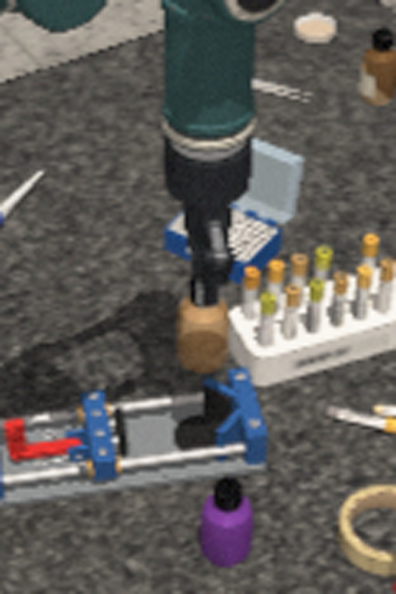

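View pics/m_w.png

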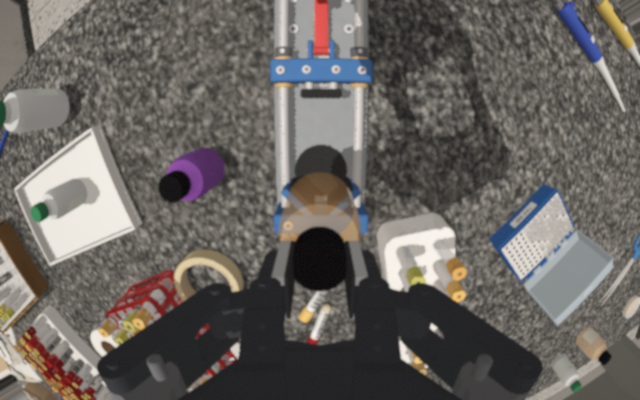

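The bottle hangs upright in the grip with its bottom at about z 130. I'll carry it to the free end of the tray, aiming at (556,−312).

```bash
python3 -m creep '[[0,-0.02,0.003,0,10],[0,-0.06,0.008,0,10],[0,-0.105,0.014,0,10],[0,-0.15,0.02,0,10],[0,-0.195,0.027,0,10],[0,-0.24,0.033,0,10],[0,-0.285,0.039,0,10],[0,-0.33,0.045,0,10],[0,-0.375,0.051,0,10],[0,-0.415,0.057,0,10],[0,-0.438,0.06,0,10],[0,-0.45,0.0615,0,10]]'
python3 -m creep '[[0,0,0,0,10],[0,0,0,0,10],[0,0,0,0,10]]'
python3 - <<'E'
from h import *
import pickle
np.set_printoptions(precision=1,suppress=True)
s=bot.capture("scene");cv2.imwrite("pics/n3.png",cv2.resize(s["color"][180:360,300:480],None,fx=3.3,fy=3.3,interpolation=cv2.INTER_CUBIC))
w=bot.capture("wrist");cv2.imwrite("pics/n_w.png",w["color"])
for n,p in(("s",s),("w",w)):
  for l in ["amber_bottle","spill_tray","green_bottle"]:
    for d in bot.spot_point(p,l)[:3]: print(n,l,round(d["conf"],2),W(p,d["at"]))
print(tool()[0])
E
```

```text
time: 14.88
tool_pos: [553.6, -312.5, 215.3]
tool_rot: [0.284, 1.552, -0.283]
wrist_force: [1.5, 0.4, -1.5]
finger_gap: 0.3
time: 15.25
tool_pos: [554.7, -310.1, 215.3]
tool_rot: [0.281, 1.553, -0.281]
wrist_force: [0.2, -0.6, -1.6]
finger_gap: 0.301
s amber_bottle 0.77 [ 553.  -310.1  132.6]
s amber_bottle 0.6 [600.6  -0.9  -2.6]
s spill_tray 0.98 [ 561.6 -246.5   -1.9]
s green_bottle 0.7 [ 544.4 -221.6   -0.3]
s green_bottle 0.58 [ 419.1 -196.7    0.6]
w amber_bottle 0.91 [600.7   6.4  -3.4]
w amber_bottle 0.71 [ 556.7 -309.   134.4]
w spill_tray 0.63 [ 562.7 -241.9    0.7]
w green_bottle 0.94 [ 420.3 -194.4    0.7]
w green_bottle 0.77 [ 548.1 -213.2    1.1]
[ 554.4 -311.2  215.3]
```

View pics/n3.png

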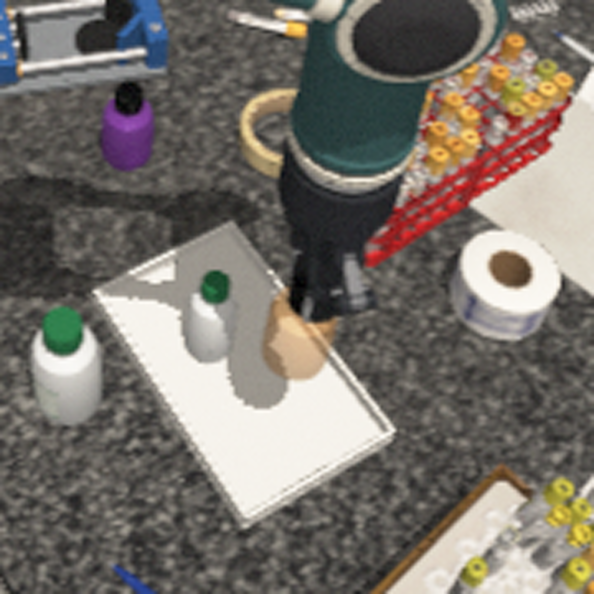

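View pics/n_w.png

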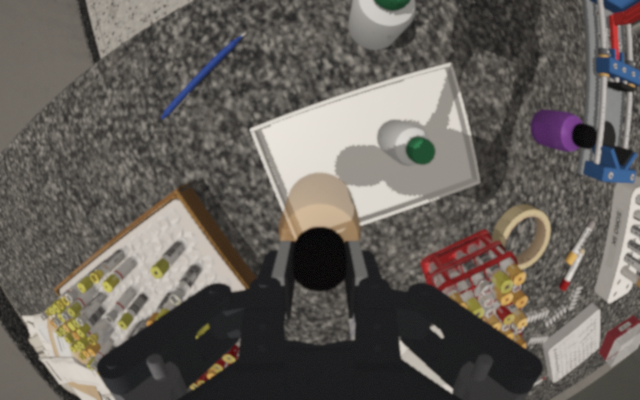

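The amber bottle is over the tray's free half, about 97 mm from the green-capped bottle. I'll lower it most of the way, then feel for the floor.

```bash
python3 -m creep '[[0.03,0,0,0,10],[0.07,0,0,0,10],[0.1,0,0,0,10],[0.115,0,0,0,10],[0.121,0,0,0,10],[0.121,0,0,0,10],[0.121,0,0,0,10]]'
python3 -m creep '[[0.003,0,0,0,10],[0.005,0,0,0,10],[0.006,0,0,0,10],[0.006,0,0,0,10]]'
python3 -m creep '[[0.0015,0,0,0,10],[0.0015,0,0,0,10]]'
```

```text
time: 16.52
tool_pos: [555.4, -311.9, 95.9]
tool_rot: [0.281, 1.55, -0.283]
wrist_force: [0.4, -0.2, -1.3]
finger_gap: 0.302
time: 17.02
tool_pos: [554.2, -311.2, 88.1]
tool_rot: [0.282, 1.553, -0.282]
wrist_force: [0.0, 0.3, -1.2]
finger_gap: 0.298
time: 17.27
tool_pos: [554.4, -311.3, 86.8]
tool_rot: [0.282, 1.552, -0.282]
wrist_force: [-0.8, -1.1, -1.1]
finger_gap: 0.3
```

```bash
python3 -m creep '[[0.001,0,0,0,10],[0.0015,0,0,0,10],[0.0015,0,0,0,10]]'
python3 -m creep '[[0.001,0,0,0,10],[0.001,0,0,0,10]]'
```

```text
time: 17.65
tool_pos: [555.2, -311.7, 86.5]
tool_rot: [0.282, 1.55, -0.283]
wrist_force: [0.3, 0.7, 6.1]
finger_gap: 0.299
time: 17.9
tool_pos: [555.8, -311.9, 86.4]
tool_rot: [0.281, 1.549, -0.283]
wrist_force: [-0.1, 1.5, 6.8]
finger_gap: 0.301
```

Floor contact: the force rose to about +8 N at the predicted height (86.5 mm). One quick look, then release.

```bash
python3 - <<'E'
from h import *
s=bot.capture("scene");cv2.imwrite("pics/o3.png",cv2.resize(s["color"][200:350,300:450],None,fx=3.6,fy=3.6,interpolation=cv2.INTER_CUBIC))
E
python3 -m creep '[[0,0,0,0,10],[0,0,0,0,35],[0,0,0,0,45],[0,0,0,0,50],[0,0,0,0,50],[0,0,0,0,50],[0,0,0,0,50]]'
```

```text
time: 18.82
tool_pos: [554.3, -311.3, 84.2]
tool_rot: [0.282, 1.552, -0.282]
wrist_force: [-0.0, -0.1, -0.1]
finger_gap: 0.499
```

View pics/o3.png

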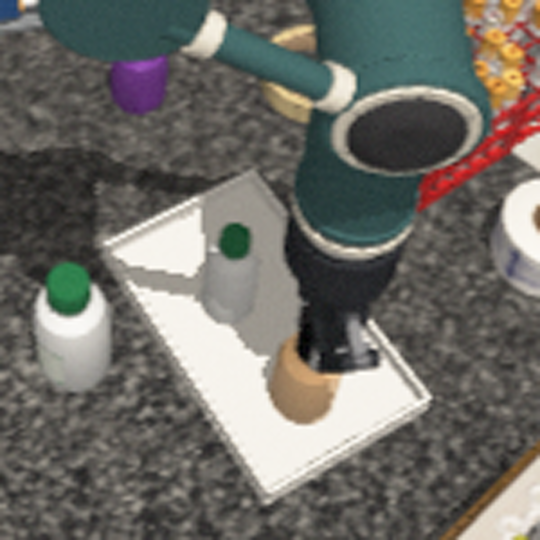

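The picture shows the bottle upright on the tray floor at (302,385), clear of the walls and the green-capped bottle. Now I withdraw straight up.

```bash
python3 -m creep '[[-0.01,0,0,0,50],[-0.03,0,0,0,50],[-0.07,0,0,0,50],[-0.12,0,0,0,50],[-0.16,0,0,0,50],[-0.18,0,0,0,50],[-0.18,0,0,0,50],[-0.18,0,0,0,50]]'
python3 - <<'E'
from h import *
np.set_printoptions(precision=1,suppress=True)
for n in("scene","wrist"):
  p=bot.capture(n);cv2.imwrite(f"pics/z_{n}.png",p["color"])
  for l in ["amber_bottle","green_bottle","clamp_bar","pawl_tab","dish","tape","spill_tray"]:
    for d in bot.spot_point(p,l)[:2] if l!="clamp_bar" else bot.find_in(p,l)[:1]: print(n,l,round(d["conf"],2),W(p,d["at"]))
E
```

```text
time: 19.82
tool_pos: [553.4, -310.7, 262.3]
tool_rot: [0.283, 1.555, -0.282]
wrist_force: [0.2, -0.3, 0.0]
finger_gap: 0.502
scene amber_bottle 0.57 [ 552.2 -308.4    2.5]
scene amber_bottle 0.55 [598.6  -0.7  -2.8]
scene green_bottle 0.96 [ 420.  -196.6    0.8]
scene green_bottle 0.89 [ 545.2 -222.3    4.4]
scene clamp_bar 0.66 [532.3 176.   43.3]
scene pawl_tab 0.55 [471.8 199.   64.4]
scene dish 0.55 [359.7 433.4  -1.1]
scene dish 0.35 [474.7 197.7  68.7]
scene tape 0.73 [743.8 -71.3  -7.3]
scene spill_tray 0.67 [ 560.3 -247.8   -1.9]
wrist amber_bottle 0.92 [600.    4.   -0.2]
wrist amber_bottle 0.84 [ 554.5 -306.8    5.8]
wrist green_bottle 0.88 [ 550.  -213.4   -1.5]
wrist green_bottle 0.58 [ 419.9 -194.6   -0.7]
wrist clamp_bar 0.58 [537.4 171.4  47.1]
wrist pawl_tab 0.63 [471.4 200.7  71.9]
wrist tape 0.91 [742.8 -68.1   2.4]
wrist tape 0.41 [ 549.4 -212.5   -1.4]
wrist spill_tray 0.93 [ 562.2 -243.4   -0.7]
```

View pics/z_scene.png

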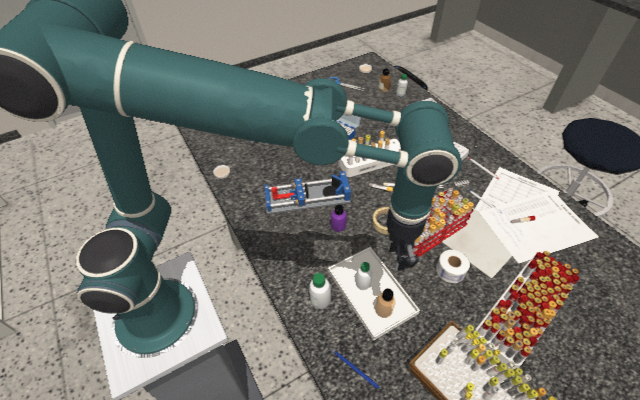

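View pics/z_wrist.png

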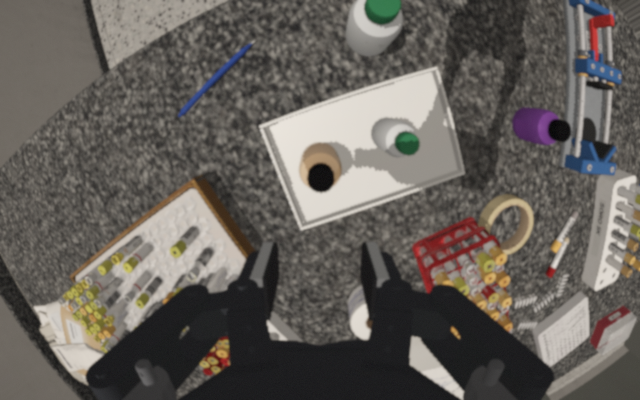

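Both bottles stand upright in the tray (scene view: amber at (385,303), green at (365,277)). The bar is back, the dish and tape are unmoved, and the arm is clear.

```bash
python3 -c "from bench import bot; print(bot.sign_off())"
```

```text
the job is handed in; nothing more can be done
None
```

The job is done and handed in at about 20 s of the 54 s allowed; hand-in gives no verdict.

**What I did:** I gripped the pawl tab, lifted it along its arc and slid the clamp bar back to its stop (tool moved about 59 mm). After letting go of the tab I took the bottle by its cap and lifted it out. I lowered it into the tray until the wrist force showed the floor, at the height I expected, and only then let go and withdrew straight up.

**Last checks:**
- **Amber bottle:** it stands upright in the tray at about (554, −308) mm, base at 2.5 to 6 mm, roughly 95 mm from the green-capped bottle.
- **Green-capped bottle:** it is still standing where it was, to within a few mm.
- **Clamp bar:** it is back; the tab measured about 61 mm from where it started.
- **Dish and tape:** both read within the networks' few-mm scatter of their starting places.
- **Gripper:** it is clear of everything, with wrist force near zero.

**Disagreements:** The networks' positions differed by up to about 9 mm between views for the green-capped bottle, and by similar amounts for the tape's height. The first two-view fix on the tab was about 4 mm off on each ray. I settled that with close-up wrist pictures before gripping.

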